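# Hold the spring clip gaping over the recipe card

## Robot

A 6-joint arm with a two-finger parallel gripper is mounted at the origin on a cart in front of the work surface, level with it; the furniture and walls round the work are solid. World frame = base frame: x ahead of the robot, y to its left, z up, the work surface at z = 0. Lengths are in m, angles in degrees, forces in N, time in s.
With the tool pointing down it reaches from about 0.4 to 0.825 m from the base axis. Payload 7 kg.
Tool frame: the origin (TCP) lies between the finger pads; the fingertips stand 11 mm ahead of it and the grasp point (between the pads) lies 8 mm behind it; z points along the fingers, y is the direction in which the jaws open and shut (so a half turn about z gives the same grasp; the last joint's range is limited). The gripper opens to 88 mm and grips with 3 to 60 N. Pads are 19 mm wide; open, the fingers measure 130 mm over their backs; the gripper's body (78 mm by 193 mm) begins 47 mm behind the grasp point.
Start: joints at [91.851, 20.546, 0.682, 0, -70.136, -16.507], TCP at [0.171, 0.653, 0.238] pointing down, gripper open.
Joint ranges: [-176.03, 176.03], [-82.01, 121.73], [-58.28, 71.71], [-173.87, 95.51], [-174.79, -0.11], [-173.66, 173.66]. Speed limits (degrees/s): [136.94, 136.94, 172.46, 180, 180, 180].

## Interface

Orientations are given as [roll, pitch, yaw] about the fixed x, y, z axes, in that order (R = Rz(yaw) Ry(pitch) Rx(roll)).
In Python, from plant import r gives the robot as it stands.
- The arm moves only by the shell command python3 -m inch 'ROWS' [OPENING] [FORCE]. ROWS is JSON, a list of rows, each an object of numbers: "x", "y", "z": the shift along the tool's x, y, z as a fraction of full scale; "yaw": the turn about the tool's z as a fraction of full scale. In form: [{"x": .., "y": .., "z": .., "yaw": ..}, ...]. A call has 1 to 5 rows; each row shifts and turns the pose as measured when the row begins, along the tool's axes as they then stand; what a row does not reach is not made up. Full scale, the value 1, is 0.025 m for a shift and 4 degrees for a turn. A row lasts 1/12 s, in which the tool goes at most 41.7 mm and 7.16 degrees, less where a joint would pass 70% of its speed; a pose out of reach is approached as far as the arm can. A call with a number of a shift or a turn outside -1 to 1 is refused whole. A call with a gripper value outside its range is refused whole. OPENING is the opening, from -1 (shut) to 1 (fully open), set as the call begins (- or left out, the last holds). The fingers move at their own pace and stop on an object; FORCE is the grip in N (left out, the last holds). Time passes only in rows, so rows that do not move let the fingers close. It gives the time, the measured TCP pose, the force and the opening at its end, in the units of the state.
- r.get_state(): the state, without advancing time (a new reading comes with each control period).
- r.capture(name): name is "side" or "top" or "wrist"; returns (picture, depth): 400x640x3 uint8, red, green, blue; 400x640 float32, m along the optical axis (not along the pixel's ray), 0 where there is no reading.
- r.camera_info(name): a dict with "mtx" (3x3 intrinsics, pixels), "pose" (4x4, takes a point from camera to world coordinates). Camera axes: x right, y down, z forward; pixel columns grow to the right and rows downward; lengths in m; the calibration is good to about 2 mm. A picture is of the moment at which its call begins: read the wrist's pose just before it. camera_info takes no time and is no camera call; for the wrist camera it gives the pose at the moment of the call.
- r.close_job(): hands the job in, once; it reports no verdict.
The state is a dict: "time_s": time; "joints": joint angles; "qd": joint speeds; "joint_torque": joint torques, N m; "tcp_pos": TCP position; "eef_rot": TCP orientation; "contact_force": force on the tool from outside, world axes, zero at the start; "moment": the same for the moment, N m; "gripper_width": finger opening in m.
Only numpy, scipy, OpenCV 4.12 (cv2) and the standard library are available. Lean on these libraries where they do the work, as an engineer would, in place of code of your own. Each camera call takes 0.05 s, during which the arm holds its last target. There are 200 camera calls.

## Task

Squeeze the wings of the metal spring clip to open it, lift it off its little wooden rest, and bring it down over the middle of the top edge of the upright recipe card, square to the card, so that the edge sits well inside the wide open jaws, ready for a second card to be slipped in. Work gently: never bump or push the card or its stand hard, never let the jaws pinch the card, and leave the timer, the garlic and the mug where they are. Finish while holding the clip there by its wings, still squeezed wide open and touching neither the card nor its stand.

Things in the scene. Friction and masses are not known exactly. Their poses are not given: they have to be found in the camera images.
- clip: Loose bare-metal spring clip, 92 mm tall, 90 g: two bowed jaws below, two flat wings above, an axle with a 12 mm coil barrel between. Starts upright, jaws down, clamped on the tongue of its rest. Origin on the axle. y along the axle (44 mm over its ends, jaws 40, wings 36 wide); wings and jaws move along x; z up. Halves move together as mirror images; half a turn about z looks the same.
- clip_grip (a point): Where to squeeze: midway between the wings, 28 mm above the axle; axes as clip. The wings reach to 42 mm above the axle. At rest they flare as a V: 42 mm over their outsides at this height, 50 mm at the top; squeezed home along x against a firm stop they are parallel, 23 mm over their outsides. The spring asks about 10 N a side; 20 N or more squeezes home.
- clip_mouth (a point): Point midway between the lips of the two jaws, 44 mm below the axle (72 mm below clip_grip); axes as clip. Fully open the lips stand 34 mm apart; between lips and barrel there is 38 mm of free height.
- clip_a (a joint): Opening angle of each jaw, rad: 0 as clamped on its rest (lips 8 mm apart), -0.085 shut, 0.30 fully gaping (wings squeezed home). The spring closes it.
- rest_top (a point): Middle of the top edge of the clip rest's tongue (62 mm above the worktop): an upright wooden plate 8 mm thick along x, 64 mm wide along y, on a 66 x 100 x 14 mm wooden foot, fixed. The clip's barrel sits on this edge; the clip leaves it straight up (46 mm to be clear).
- clip_rest: The wooden clip rest (see rest_top). Origin at the centre of its underside, z up, x through the tongue's thickness.
- card_edge (a point): Middle of the top edge of the recipe card, 115 mm above the worktop. The card is a stiff plain white plate, 3 mm thick along x, 130 mm wide along y, standing upright; z up.
- card_stand: The wooden stand with the card fixed in it: foot 60 (x) x 160 (y) x 22 mm with two cheeks to 32 mm height, fixed to the worktop. Origin at the centre of its underside; axes as card_edge.
- kitchen_timer: Red and cream kitchen timer, 63 mm, bystander. Origin at the centre of its underside.
- garlic: Garlic bulb, 60 mm, bystander. Origin at the centre of its underside.
- mug: Blue and white mug, 80 x 117 x 102 mm, bystander. Origin at the centre of its underside.
There are look-alikes about, which are no part of the job. What is shaped like the clip_rest but green or orange is not meant.

How it is judged (in metres and radians):
On the way:
1. the clip is squeezed open and lifted clear of its rest (value of joint clip_a above 0.2 rad and z of clip_mouth in the frame of rest_top above 0.005 m and contact force between the fingers and clip above 2 N), for 0.2 s.
At the end, for the whole second after the job is handed in: Clip held still by its wings (over 2 N), open over 0.2 rad, mouth 10 to 38 mm below the card edge, within 25 mm of its middle and 15 mm of the card plane, under 0.2 rad from square and upright, under 0.5 N on card and stand (value of joint clip_a above 0.2 rad and z of clip_mouth in the frame of card_edge between -0.038 and -0.01 m and x of clip_mouth in the frame of card_edge between -0.015 and 0.015 m and y of clip_mouth in the frame of card_edge between -0.025 and 0.025 m and angle between the y axis of clip and the y axis of card_stand, either way round below 0.2 rad and angle between clip's own z axis and vertical below 0.2 rad and contact force between clip and card_stand below 0.5 N and contact force between the fingers and clip above 2 N and linear speed of clip below 0.02 m/s); the arm keeps its last pose, push and grip.
It fails at once if the clip or arm pushes the card or its stand with more than 10 N (contact force between any of clip, the arm, the fingers and card_stand above 10 N).
It fails at once if the jaws pinch the card (value of joint clip_a below 0.1 rad and contact force between clip and card_stand above 1.5 N).
It fails at once if timer, garlic or mug moved by more than 25 mm (distance of any of kitchen_timer, garlic, mug from where it was at the start of the episode above 0.025 m).
It also fails if it takes over 43 s, if anything falls off the work surface, if the arm or the gripper's body presses on something with over 40 N, if the wrist force passes 120 N, or if a joint passes its speed limit or range.

## Working session

There is one attempt and no reset: what is moved stays moved. The work goes in short steps, Python scripts to look and compute and a shell command to move; the robot and the scene stay as the last step left them, time stands still between calls to the robot, and variables do not carry over. Pictures are saved under pics/ and viewed, about 8 in all and at most 12, crops included, and the job is handed in when it is done.

```bash
mkdir -p pics; ls; cat > h.py <<'E'
import numpy as np, cv2
from plant import r
def cap(n,f=None):
    i=r.camera_info(n); p,d=r.capture(n)
    if f: cv2.imwrite('pics/'+f,p[:,:,::-1])
    np.savez('/tmp/'+n+'.npz',p=p,d=d,m=i['mtx'],T=i['pose']); return p,d,i
def ld(n):
    z=np.load('/tmp/'+n+'.npz'); return z['p'],z['d'],z['m'],z['T']
def cloud(n):
    p,d,m,T=ld(n); v,u=np.mgrid[:400,:640]
    c=np.stack([(u-m[0][2])/m[0][0]*d,(v-m[1][2])/m[1][1]*d,d],-1)
    return c@T[:3,:3].T+T[:3,3]
def ray(n,u,v,z):
    p,d,m,T=ld(n); k=T[:3,:3]@[(u-m[0][2])/m[0][0],(v-m[1][2])/m[1][1],1]
    return T[:3,3]+k*(z-T[2,3])/k[2]
E
python3 - <<'E'
from h import *
a=cap('top')[0];b=cap('side')[0]
cv2.imwrite('pics/1.png',a[:,:,::-1]);cv2.imwrite('pics/2.png',b[:,:,::-1])
print(r.get_state())
E
```

```text
pics
{'time_s': 0.1, 'joints': array([ 9.18505508e+01,  2.05863902e+01,  6.38946962e-01, -1.76331995e-02,
       -7.01366970e+01, -1.65074361e+01]), 'qd': array([-0.04773744, -0.13356653,  0.04998073,  0.00919592,  0.07916878,
        0.04549627]), 'joint_torque': array([-2.09926337e-03, -5.84162378e+01,  2.93753189e+01,  7.01554433e+00,
        1.02132460e-02, -4.06523191e-05]), 'tcp_pos': array([0.17070816, 0.65261476, 0.23672674]), 'eef_rot': array([ 1.79914617e+02, -8.01570621e-03, -1.46628828e+01]), 'contact_force': array([-0.17937505, -0.46566076, -0.66721468]), 'moment': array([-0.04034509, -0.00167905,  0.01206298]), 'gripper_width': 0.08753611775858898}
```

View pics/1.png

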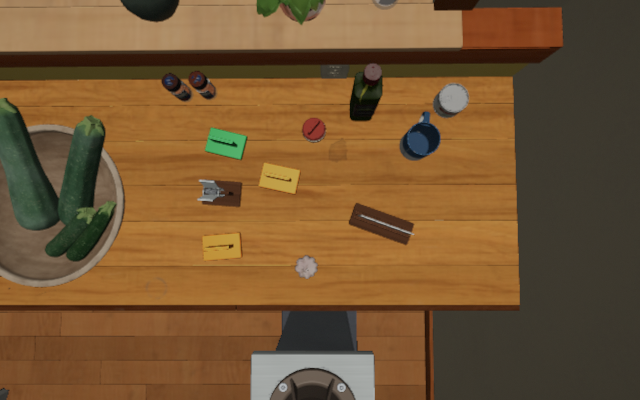

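View pics/2.png

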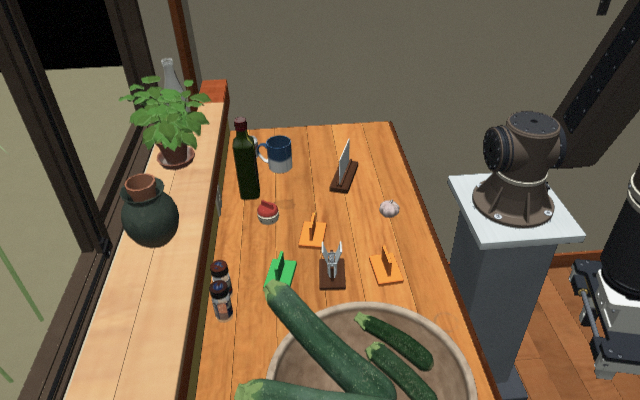

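Top view: the clip (metal) is on the dark wooden rest at about (220,193). The look-alikes are green (226,143), orange (280,178) and orange (222,247), none of them with a clip. Card stand is at (382,223), garlic (306,267), timer (314,129), mug (421,140). Next I measure from depth and confirm in one crop.

```bash
python3 - <<'E'
from h import *
for n in('top','side'):
    p,d,m,T=ld(n); print(n,T[:3,3].round(3),T[:3,2].round(3),m[0][0])
P=cloud('top')
for nm,u,v in [('wood',160,230),('rest foot',235,200),('clip',206,192),('clip',213,192),('card',387,224),('stand',360,222),('garlic',306,267),('timer',314,129),('mug',421,140),('base',313,395)]:
    print(nm,P[v,u].round(3))
S=cloud('side')
# card points: high z near card
def box(P,c,rad,z0,z1):
    m=(np.hypot(P[...,0]-c[0],P[...,1]-c[1])<rad)&(P[...,2]>z0)&(P[...,2]<z1); return P[m]
c=P[222,381]
for n,Q in(('top',P),('side',S)):
  for nm,c,z0,z1 in(('card',P[224,387],.06,.14),('stand',P[224,387],.012,.04),('restfoot',P[200,235],.008,.02),('clip',P[193,213],.07,.15)):
    q=box(Q,c,.11,z0,z1)
    if len(q)<5: print(n,nm,len(q));continue
    (cx,cy),(w,h),a=cv2.minAreaRect(q[:,:2].astype(np.float32)*1000)
    print(n,nm,len(q),np.round([cx,cy,w,h,a],1),'zmax',q[:,2].max().round(3))
a=ld('top')[0][:,:,::-1][165:265,185:425]
b=ld('side')[0][:,:,::-1][220:300,300:360]
a=cv2.resize(a,None,fx=3.3,fy=3.3,interpolation=2);b=cv2.resize(b,None,fx=3,fy=3,interpolation=2)
o=np.zeros((330+240,792,3),np.uint8);o[:330,:a.shape[1]]=a[:330];o[330:570,:180]=b
cv2.imwrite('pics/3.png',o)
E
```

```text
top [ 0.513 -0.04   0.963] [ 0.053  0.013 -0.998] 364.40619597656627
side [0.645 1.103 0.939] [-0.053 -0.792 -0.609] 490.1560288414359
wood [ 0.471  0.404 -0.004]
rest foot [0.549 0.201 0.012]
clip [0.567 0.257 0.072]
clip [0.567 0.24  0.071]
card [ 0.488 -0.18   0.111]
stand [ 0.491 -0.125  0.021]
garlic [0.38  0.013 0.048]
timer [ 0.727 -0.008  0.048]
mug [ 0.706 -0.289  0.006]
base [ 0.073 -0.005  0.054]
top card 104 [ 486.4 -180.   129.9    3.1   69.9] zmax 0.116
top stand 1324 [ 486.3 -180.4  159.9   59.9   69.9] zmax 0.04
top restfoot 966 [553.7 207.9 159.9 216.9  56.1] zmax 0.019
top clip 277 [568.5 245.4  40.1  48.8  84.6] zmax 0.114
side card 159 [ 489.2 -178.7  137.5    5.6   69.7] zmax 0.117
side stand 478 [ 490.3 -176.1  168.7   60.7   69.9] zmax 0.04
side restfoot 897 [532.  188.9 180.5 199.5   9.6] zmax 0.019
side clip 227 [572.2 249.8  42.2  48.9  83.9] zmax 0.115
```

View pics/3.png

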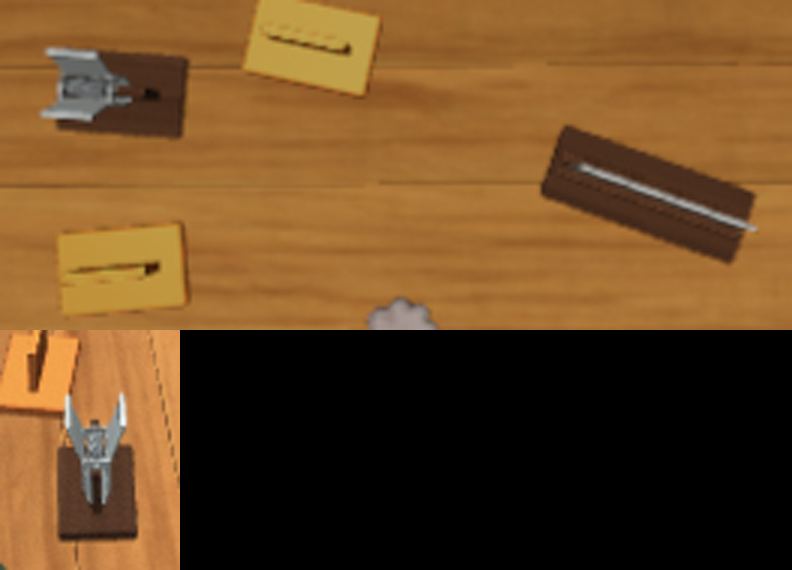

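The dark rest at (120,90) in the crop carries the metal clip, with wings opening along world x. The plain card is in its stand at (650,195). From depth: the card centre is about (0.487,-0.180) with its y axis at 69.9° and top 0.115, which matches 130×3 mm. The clip centre is about (0.569,0.246) with its axle at about 84.6°. Heading over the clip, tool yaw target −95.4°.

```bash
R='x'; 
python3 -m inch '[{"x":0.9,"y":0.5},{"x":0.9,"y":0.5},{"x":0.9,"y":0.5},{"x":0.9,"y":0.5},{"x":0.9,"y":0.5}]' 1
python3 -m inch '[{"x":0.9,"y":0.5},{"x":0.9,"y":0.5},{"x":0.9,"y":0.5},{"x":0.9,"y":0.5},{"x":0.9,"y":0.5}]'
```

```text
validation failed for argument at $[0]...
validation failed for argument at $[0]...
```

```bash

python3 -m inch '[{"x":0.9,"y":0.5,"z":0,"yaw":0},{"x":0.9,"y":0.5,"z":0,"yaw":0},{"x":0.9,"y":0.5,"z":0,"yaw":0},{"x":0.9,"y":0.5,"z":0,"yaw":0},{"x":0.9,"y":0.5,"z":0,"yaw":0}]' 1
python3 -m inch '[{"x":0.9,"y":0.5,"z":0,"yaw":0},{"x":0.9,"y":0.5,"z":0,"yaw":0},{"x":0.9,"y":0.5,"z":0,"yaw":0},{"x":0.9,"y":0.5,"z":0,"yaw":0},{"x":0.9,"y":0.5,"z":0,"yaw":0}]'
```

```text
time_s: 0.52
tcp_pos: [0.2626, 0.5627, 0.2327]
eef_rot: [179.6, -0.0, -14.3]
contact_force: [0.8, -0.5, -0.8]
gripper_width: 0.0872
time_s: 0.93
tcp_pos: [0.3593, 0.4682, 0.2312]
eef_rot: [179.4, 0.0, -14.3]
contact_force: [1.5, 1.0, -0.0]
gripper_width: 0.0875
```

```bash

python3 -m inch '[{"x":0.95,"y":0.6,"z":-0.1,"yaw":0},{"x":0.95,"y":0.6,"z":-0.1,"yaw":0},{"x":0.95,"y":0.6,"z":-0.1,"yaw":0},{"x":0.95,"y":0.6,"z":-0.1,"yaw":0},{"x":0.95,"y":0.6,"z":-0.1,"yaw":0}]'
python3 -m inch '[{"x":0.95,"y":0.6,"z":0,"yaw":0},{"x":0.95,"y":0.6,"z":0,"yaw":0},{"x":0.95,"y":0.6,"z":0,"yaw":0},{"x":0.95,"y":0.6,"z":0,"yaw":0},{"x":0.95,"y":0.6,"z":0,"yaw":0}]'
python3 -m inch '[{"x":0,"y":0,"z":0,"yaw":1},{"x":0,"y":0,"z":0,"yaw":1},{"x":0,"y":0,"z":0,"yaw":1},{"x":0,"y":0,"z":0,"yaw":1},{"x":0,"y":0,"z":0,"yaw":1}]'
python3 -m inch '[{"x":0,"y":0,"z":0,"yaw":1},{"x":0,"y":0,"z":0,"yaw":1},{"x":0,"y":0,"z":0,"yaw":1},{"x":0,"y":0,"z":0,"yaw":1},{"x":0,"y":0,"z":0,"yaw":1}]'
```

```text
time_s: 1.35
tcp_pos: [0.4588, 0.36, 0.2425]
eef_rot: [179.1, 0.2, -14.2]
contact_force: [0.4, 0.5, -0.8]
gripper_width: 0.0873
time_s: 1.77
tcp_pos: [0.5588, 0.2518, 0.2427]
eef_rot: [179.1, 0.2, -14.2]
contact_force: [0.3, 0.5, 0.7]
gripper_width: 0.0875
time_s: 2.18
tcp_pos: [0.5619, 0.2448, 0.2396]
eef_rot: [178.7, -0.0, -35.4]
contact_force: [0.4, -0.7, 0.2]
gripper_width: 0.0878
time_s: 2.6
tcp_pos: [0.5608, 0.2437, 0.237]
eef_rot: [178.5, -0.5, -56.5]
contact_force: [-0.1, 0.9, -0.4]
gripper_width: 0.0876
```

```bash

python3 -m inch '[{"x":0,"y":0,"z":0,"yaw":1},{"x":0,"y":0,"z":0,"yaw":1},{"x":0,"y":0,"z":0,"yaw":1},{"x":0,"y":0,"z":0,"yaw":1},{"x":0,"y":0,"z":0,"yaw":1}]'
python3 -m inch '[{"x":0,"y":0,"z":0,"yaw":1},{"x":0,"y":0,"z":0,"yaw":1},{"x":0,"y":0,"z":0,"yaw":1},{"x":0,"y":0,"z":0,"yaw":1},{"x":0,"y":0,"z":0,"yaw":0.4}]'
python3 - <<'E'
from h import *
print(r.get_state()['eef_rot'])
p,d,i=cap('wrist')
T=i['pose'];print(T.round(3)[:3], r.get_state()['tcp_pos'])
cv2.imwrite('pics/4.png',p[:,:,::-1])
E
```

```text
time_s: 3.02
tcp_pos: [0.5595, 0.243, 0.2345]
eef_rot: [178.5, -1.0, -77.6]
contact_force: [0.5, 0.1, -0.5]
gripper_width: 0.0877
time_s: 3.43
tcp_pos: [0.5582, 0.2423, 0.2321]
eef_rot: [178.7, -1.6, -96.3]
contact_force: [0.7, -0.0, 0.1]
gripper_width: 0.0877
[178.74030629  -1.6013152  -96.26863564]
[[-0.994  0.112  0.007  0.554]
 [ 0.11   0.962  0.251  0.173]
 [ 0.021  0.25  -0.968  0.38 ]] [0.55817575 0.2423194  0.2320138 ]
```

View pics/4.png

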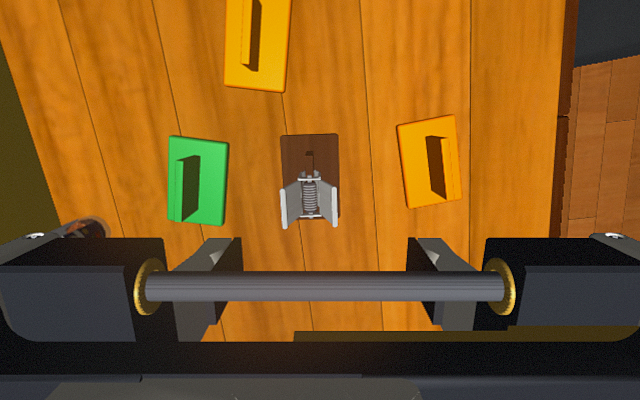

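The wrist view shows the clip's coil at (310,195), with wings at (285,208) and (334,208). The rest foot spans (280,134)–(340,225), and the green and orange ones lie either side. Measuring the clip from this cloud.

```bash
python3 - <<'E'
from h import *
P=cloud('wrist');p=ld('wrist')[0].astype(int)
sat=p.max(-1)-p.min(-1)
m=np.zeros((400,640),bool);m[165:235,275:345]=1
for z0,z1 in((.078,.13),(.09,.1),(.1,.13),(.06,.085)):
    k=m&(P[...,2]>z0)&(P[...,2]<z1); q=P[k]
    (cx,cy),(w,h),a=cv2.minAreaRect(q[:,:2].astype(np.float32)*1000)
    print(z0,len(q),np.round([cx,cy,w,h,a],1),q[:,2].max().round(4))
for u,v in[(310,183),(310,195),(310,210),(285,195),(334,195),(282,220),(337,220),(300,145),(250,250),(360,150)]: print(u,v,P[v,u].round(4))
# rest foot: dark
k=(P[...,2]>.006)&(P[...,2]<.022);mm=np.zeros_like(k);mm[125:240,270:350]=1;q=P[k&mm]
print('foot',np.round(np.hstack(sum(map(list,cv2.minAreaRect(q[:,:2].astype(np.float32)*1000)[:2]),[])),1),cv2.minAreaRect(q[:,:2].astype(np.float32)*1000)[2],np.median(q[:,2]))
E
```

```text
0.078 1288 [569.5 247.2  36.3  49.2  85.6] 0.1132
0.09 313 [569.9 246.7  35.   39.2  85.2] 0.1
0.1 633 [569.5 247.2  36.3  49.2  85.6] 0.1132
0.06 1125 [568.8 243.4  54.3  30.7  88.5] 0.085
310 183 [0.5677 0.2327 0.0723]
310 195 [0.5691 0.2444 0.073 ]
310 210 [0.5709 0.2594 0.0735]
285 195 [0.5886 0.2333 0.1099]
334 195 [0.5468 0.2379 0.1111]
282 220 [0.5942 0.255  0.1108]
337 220 [0.5465 0.2606 0.111 ]
300 145 [0.5763 0.1998 0.0139]
250 250 [ 0.6566  0.3237 -0.0007]
360 150 [ 0.508   0.2145 -0.001 ]
foot [568.9 239.1 100.1  66. ] 85.96541595458984 0.012929996971399238
```

```bash
cat >> h.py <<'E'
from scipy.spatial.transform import Rotation as Ro
def go(target,yaw,off=(0,0,-.008)):
    s=r.get_state();R=Ro.from_euler('xyz',s['eef_rot'],degrees=True).as_matrix()
    d=R.T@(np.array(target)-(s['tcp_pos']+R@np.array(off)))
    print('t',round(s['time_s'],2),'tcp',s['tcp_pos'].round(4),'rot',s['eef_rot'].round(1),'F',s['contact_force'].round(1),'w',s['gripper_width'].round(4))
    print('units',(d/.025).round(2),'yaw units',round(-(yaw-s['eef_rot'][2])/4,2))
E
python3 -c "
from h import *
go((.5695,.247,.16),-94.4)"
```

```text
Traceback (most recent call last):
  File "h.py", line 20, in go
    print('t',round(s['time_s'],2),'tcp',s['tcp_pos'].round(4),'rot',s['eef_rot'].round(1),'F',s['contact_force'].round(1),'w',s['gripper_width'].round(4))
                                                                                                                               ^^^^^^^^^^^^^^^^^^^^^^^^
AttributeError: 'float' object has no attribute 'round'
```

```bash
sed -i "s/s\['gripper_width'\].round(4)/round(s['gripper_width'],4)/" h.py
python3 -c "
from h import *
go((.5695,.247,.16),-94.4)"
```

```text
t 3.48 tcp [0.5582 0.2423 0.232 ] rot [178.7  -1.6 -96.3] F [-0.2 -0.2 -0.1] w 0.0882
units [-0.32 -0.49  3.18] yaw units -0.47
```

```bash

python3 -m inch '[{"x":-0.1,"y":-0.15,"z":0.6,"yaw":-0.2},{"x":-0.1,"y":-0.15,"z":0.6,"yaw":-0.2},{"x":-0.1,"y":-0.15,"z":0.6,"yaw":-0.1},{"x":0,"y":0,"z":0.6,"yaw":0},{"x":0,"y":0,"z":0.6,"yaw":0}]'
python3 -c "
from h import *
go((.5695,.247,.096),-94.4)"
```

```text
time_s: 3.9
tcp_pos: [0.5701, 0.248, 0.1571]
eef_rot: [178.9, -1.3, -93.9]
contact_force: [0.8, -0.4, 0.6]
gripper_width: 0.0878
t 3.9 tcp [0.5701 0.248  0.1571] rot [178.9  -1.3 -93.9] F [ 0.8 -0.4  0.6] w 0.0878
units [-0.02 -0.02  2.76] yaw units 0.13
```

```bash

python3 -m inch '[{"x":0,"y":0,"z":0.6,"yaw":0.1},{"x":0,"y":0,"z":0.6,"yaw":0},{"x":0,"y":0,"z":0.6,"yaw":0},{"x":0,"y":0,"z":0.5,"yaw":0},{"x":0,"y":0,"z":0.3,"yaw":0}]'
python3 -c "
from h import *
go((.5695,.247,.096),-94.4)"
```

```text
time_s: 4.32
tcp_pos: [0.567, 0.2453, 0.0857]
eef_rot: [178.7, -1.5, -94.0]
contact_force: [-0.5, -0.1, 0.5]
gripper_width: 0.0878
t 4.32 tcp [0.567  0.2453 0.0857] rot [178.7  -1.5 -94. ] F [-0.5 -0.1  0.5] w 0.0878
units [-0.06 -0.08 -0.1 ] yaw units 0.1
```

```bash

python3 -m inch '[{"x":-0.08,"y":-0.1,"z":-0.1,"yaw":0.1},{"x":0,"y":0,"z":0,"yaw":0}]'
python3 -m inch '[{"x":0,"y":0,"z":0,"yaw":0},{"x":0,"y":0,"z":0,"yaw":0},{"x":0,"y":0,"z":0,"yaw":0},{"x":0,"y":0,"z":0,"yaw":0},{"x":0,"y":0,"z":0,"yaw":0}]' -1 32
python3 -m inch '[{"x":0,"y":0,"z":0,"yaw":0},{"x":0,"y":0,"z":0,"yaw":0},{"x":0,"y":0,"z":0,"yaw":0},{"x":0,"y":0,"z":0,"yaw":0},{"x":0,"y":0,"z":0,"yaw":0}]'
python3 -c "
from h import *
go((.5695,.247,.096),-94.4)"
```

```text
time_s: 4.48
tcp_pos: [0.5689, 0.2465, 0.0862]
eef_rot: [178.5, -1.7, -94.4]
contact_force: [0.7, 0.4, 0.1]
gripper_width: 0.0875
time_s: 4.9
tcp_pos: [0.5706, 0.2477, 0.0894]
eef_rot: [178.7, -1.5, -94.3]
contact_force: [-0.3, 0.1, 0.9]
gripper_width: 0.0595
time_s: 5.32
tcp_pos: [0.573, 0.2485, 0.0942]
eef_rot: [179.1, -1.4, -94.2]
contact_force: [-2.2, -0.8, 5.5]
gripper_width: 0.0266
t 5.32 tcp [0.573  0.2485 0.0942] rot [179.1  -1.4 -94.2] F [-2.2 -0.8  5.5] w 0.0266
units [0.07 0.14 0.25] yaw units 0.05
```

```bash

python3 -m inch '[{"x":0.02,"y":0.03,"z":0.08,"yaw":0},{"x":0,"y":0.03,"z":0.08,"yaw":0},{"x":0,"y":0.02,"z":0.04,"yaw":0}]'
python3 -c "
from h import *
go((.5695,.247,.096),-94.4)"
```

```text
time_s: 5.57
tcp_pos: [0.5719, 0.2488, 0.0947]
eef_rot: [179.3, -1.2, -94.1]
contact_force: [0.5, -1.4, -0.5]
gripper_width: 0.022
t 5.57 tcp [0.5719 0.2488 0.0947] rot [179.3  -1.2 -94.1] F [ 0.5 -1.4 -0.5] w 0.022
units [0.08 0.09 0.27] yaw units 0.07
```

```bash

python3 -m inch '[{"x":0,"y":0,"z":-0.2,"yaw":0},{"x":0,"y":0,"z":-0.3,"yaw":0},{"x":0,"y":0,"z":-0.4,"yaw":0},{"x":0,"y":0,"z":-0.4,"yaw":0},{"x":0,"y":0,"z":-0.4,"yaw":0}]'
python3 -m inch '[{"x":0,"y":0,"z":-0.5,"yaw":0},{"x":0,"y":0,"z":-0.5,"yaw":0},{"x":0,"y":0,"z":-0.5,"yaw":0},{"x":0,"y":0,"z":-0.5,"yaw":0},{"x":0,"y":0,"z":-0.5,"yaw":0}]'
python3 -m inch '[{"x":0,"y":0,"z":-0.4,"yaw":0},{"x":0,"y":0,"z":-0.2,"yaw":0},{"x":0,"y":0,"z":0,"yaw":0}]'
python3 - <<'E'
from h import *
go((.487,-.18,.24),-110.1)
p=cap('side')[0]; q=cap('wrist')[0]
o=np.zeros((500,800,3),np.uint8)
o[:,:400]=cv2.resize(p[160:300,280:392],(400,500));o[:250,400:]=cv2.resize(q,(400,250))
cv2.imwrite('pics/5.png',o[:,:,::-1])
E
```

```text
time_s: 5.98
tcp_pos: [0.571, 0.2489, 0.1386]
eef_rot: [179.1, -1.4, -94.2]
contact_force: [0.3, -0.1, -1.5]
gripper_width: 0.0218
time_s: 6.4
tcp_pos: [0.5723, 0.2505, 0.2084]
eef_rot: [179.2, -1.3, -94.2]
contact_force: [0.1, -0.4, -0.6]
gripper_width: 0.0217
time_s: 6.65
tcp_pos: [0.5739, 0.2516, 0.2298]
eef_rot: [179.5, -1.1, -94.1]
contact_force: [0.1, 0.6, -0.7]
gripper_width: 0.0217
t 6.65 tcp [0.5739 0.2516 0.2298] rot [179.5  -1.1 -94.1] F [ 0.1  0.6 -0.7] w 0.0217
units [17.48  2.22  0.26] yaw units 3.99
```

View pics/5.png

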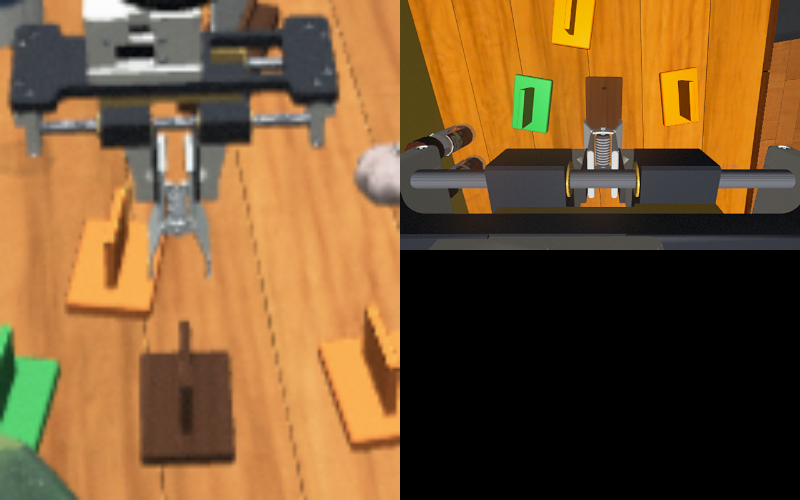

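The clip is lifted clear, held by its wings (side crop ~(180,190)) with the jaws gaping at (150,275) and (210,275). Next I measure its position in the gripper.

```bash
python3 - <<'E'
from h import *
s=r.get_state();R=Ro.from_euler('xyz',s['eef_rot'],degrees=True).as_matrix()
for n in('side','wrist'):
    P=cloud(n); L=(P-s['tcp_pos'])@R   # tool frame
    for z0,z1 in((.012,.09),(.055,.09),(.025,.04),(.012,.02)):
        k=(np.abs(L[...,0])<.035)&(np.abs(L[...,1])<.04)&(L[...,2]>z0)&(L[...,2]<z1);q=L[k]
        if len(q)>4: print(n,z0,len(q),(q.min(0)*1000).round(1),(q.max(0)*1000).round(1),(np.median(q,0)*1000).round(1))
E
```

```text
side 0.012 218 [-22.9 -22.1  13.6] [22.1 18.1 67.7] [-8.6 -2.4 26.6]
side 0.055 9 [-22.7 -22.1  56.4] [-16.8  17.1  67.7] [-19.9 -19.9  60.6]
side 0.025 63 [-22.  -19.1  25. ] [21.7 15.5 39.9] [-7.8  2.5 29.7]
side 0.012 36 [-22.4 -11.7  13.6] [19.6  8.8 20. ] [-12.4  -2.4  18.6]
wrist 0.012 2568 [-17.7 -20.1  12. ] [22.7 20.  68.9] [ 8.9 -0.  23.5]
wrist 0.055 49 [ 14.6 -20.1  55.5] [20.1 19.7 68.9] [ 19.6 -17.2  61.4]
wrist 0.025 623 [-17.7 -16.4  25. ] [22.7 16.5 40. ] [14.4  1.1 29.4]
wrist 0.012 286 [-13.5 -14.9  12. ] [20.3 11.  20. ] [12.2 -0.  19.2]
```

```bash

python3 -m inch '[{"x":0.4,"y":0.05,"z":-0.1,"yaw":0},{"x":0.7,"y":0.1,"z":-0.1,"yaw":0},{"x":0.9,"y":0.13,"z":0,"yaw":0},{"x":0.9,"y":0.13,"z":0,"yaw":0},{"x":0.9,"y":0.13,"z":0,"yaw":0}]'
python3 -m inch '[{"x":0.9,"y":0.13,"z":0,"yaw":0},{"x":0.9,"y":0.13,"z":0,"yaw":0},{"x":0.9,"y":0.13,"z":0,"yaw":0},{"x":0.9,"y":0.13,"z":0,"yaw":0},{"x":0.9,"y":0.13,"z":0,"yaw":0}]'
python3 -m inch '[{"x":0.9,"y":0.13,"z":0,"yaw":0},{"x":0.9,"y":0.13,"z":0,"yaw":0},{"x":0.8,"y":0.13,"z":0,"yaw":0},{"x":0.6,"y":0.1,"z":0,"yaw":0},{"x":0.3,"y":0.05,"z":0,"yaw":0}]'
python3 -c "
from h import *
go((.487,-.1795,.165),-110.1,(0,0,.07))"
```

```text
time_s: 7.17
tcp_pos: [0.55, 0.1535, 0.231]
eef_rot: [179.0, -1.4, -93.9]
contact_force: [-0.1, -0.3, -1.9]
gripper_width: 0.0216
time_s: 7.58
tcp_pos: [0.5191, 0.0304, 0.2319]
eef_rot: [178.7, -1.6, -94.0]
contact_force: [-0.0, -0.8, -1.0]
gripper_width: 0.0217
time_s: 8.0
tcp_pos: [0.4906, -0.0679, 0.2331]
eef_rot: [178.4, -1.6, -94.2]
contact_force: [0.9, 0.1, -0.7]
gripper_width: 0.0217
t 8.0 tcp [ 0.4906 -0.0679  0.2331] rot [178.4  -1.6 -94.2] F [ 0.9  0.1 -0.7] w 0.0217
units [ 4.38 -0.27  0.05] yaw units 3.96
```

```bash

python3 -m inch '[{"x":0.4,"y":0,"z":0,"yaw":0.9},{"x":0.5,"y":0,"z":0,"yaw":0.9},{"x":0.6,"y":0,"z":0,"yaw":0.9},{"x":0.6,"y":-0.1,"z":0,"yaw":0.9},{"x":0.4,"y":-0.1,"z":0,"yaw":0}]'
python3 - <<'E'
from h import *
go((.487,-.1795,.165),-110.1,(0,0,.07))
p=cap('wrist')[0]
P=cloud('wrist')
s=r.get_state()
k=(np.hypot(P[...,0]-.487,P[...,1]+.18)<.1)&(P[...,2]>.095)&(P[...,2]<.125)
R=Ro.from_euler('xyz',s['eef_rot'],degrees=True).as_matrix();L=(P-s['tcp_pos'])@R
k&=(p.min(-1)>120)
q=P[k];print(len(q))
if len(q)>5:
    print(cv2.minAreaRect(q[:,:2].astype(np.float32)*1000),q[:,2].max())
vs,us=np.where(k);print(us.min(),us.max(),vs.min(),vs.max())
cv2.imwrite('pics/6.png',p[:,:,::-1])
E
```

```text
time_s: 8.42
tcp_pos: [0.4773, -0.1359, 0.2339]
eef_rot: [178.7, -2.0, -109.4]
contact_force: [1.4, 0.7, -1.1]
gripper_width: 0.0216
t 8.42 tcp [ 0.4773 -0.1359  0.2339] rot [ 178.7   -2.  -109.4] F [ 1.4  0.7 -1.1] w 0.0216
units [ 1.42 -1.01 -0.01] yaw units 0.17
499
((487.57330322265625, -178.50881958007812), (127.96642303466797, 2.8610470294952393), 70.00223541259766) 0.11604329838880745
290 294 78 233
```

View pics/6.png

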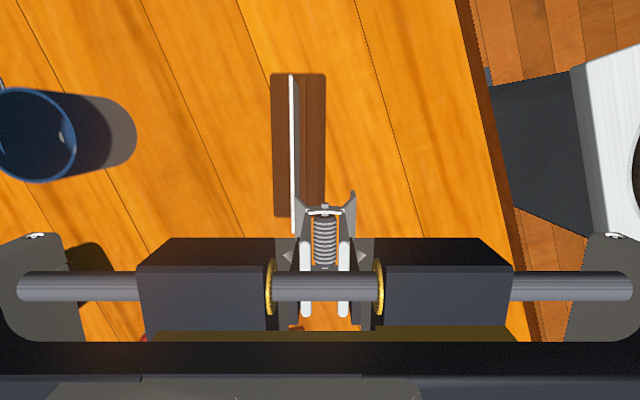

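The wrist view shows the card top edge at u≈292, v 78–233, and the clip at (325,240) beside it. The cloud gives (0.4876,−0.1785) at 70.0° and height 0.116, which agrees with the earlier measurement. Moving in above the card.

```bash

python3 -m inch '[{"x":0.35,"y":-0.3,"z":0,"yaw":0.17},{"x":0.4,"y":-0.3,"z":0,"yaw":0},{"x":0.4,"y":-0.25,"z":0,"yaw":0},{"x":0.2,"y":-0.1,"z":0,"yaw":0},{"x":0,"y":0,"z":0,"yaw":0}]'
python3 -c "
from h import *
go((.4874,-.1795,.135),-110,(0,0,.07))"
```

```text
time_s: 8.88
tcp_pos: [0.4863, -0.1795, 0.2337]
eef_rot: [178.6, -2.1, -109.4]
contact_force: [-0.0, 0.2, -1.0]
gripper_width: 0.0218
t 8.88 tcp [ 0.4863 -0.1795  0.2337] rot [ 178.6   -2.1 -109.4] F [-0.   0.2 -1. ] w 0.0218
units [-0.16 -0.14  1.14] yaw units 0.14
```

```bash

python3 -m inch '[{"x":-0.08,"y":-0.07,"z":0.3,"yaw":0.14},{"x":-0.08,"y":-0.07,"z":0.3,"yaw":0},{"x":0,"y":0,"z":0.3,"yaw":0},{"x":0,"y":0,"z":0.15,"yaw":0},{"x":0,"y":0,"z":0,"yaw":0}]'
python3 - <<'E'
from h import *
go((.4874,-.1795,.091),-110,(0,0,.07))
p=cap('wrist')[0]; q=cap('side')[0]
s=r.get_state();R=Ro.from_euler('xyz',s['eef_rot'],degrees=True).as_matrix()
for n in('side','wrist'):
    L=(cloud(n)-s['tcp_pos'])@R
    k=(np.abs(L[...,0])<.035)&(np.abs(L[...,1])<.03)&(L[...,2]>.05)&(L[...,2]<.08);l=L[k]
    if len(l)>4: print(n,len(l),(l.min(0)*1000).round(1),(l.max(0)*1000).round(1))
o=np.zeros((500,800,3),np.uint8)
o[:,:400]=cv2.resize(q[100:212,310:400],(400,500));o[:,400:]=cv2.resize(p[50:300,220:420],(400,500))
cv2.imwrite('pics/7.png',o[:,:,::-1])
E
```

```text
time_s: 9.3
tcp_pos: [0.4893, -0.1758, 0.2035]
eef_rot: [178.5, -2.1, -109.9]
contact_force: [-0.6, 0.2, -1.1]
gripper_width: 0.0218
t 9.3 tcp [ 0.4893 -0.1758  0.2035] rot [ 178.5   -2.1 -109.9] F [-0.6  0.2 -1.1] w 0.0218
units [ 0.  -0.1  1.7] yaw units 0.03
side 48 [-25.4 -19.9  50. ] [20.5 21.1 71. ]
wrist 177 [ -9.9 -19.   50.1] [20.4 21.2 70.3]
```

View pics/7.png

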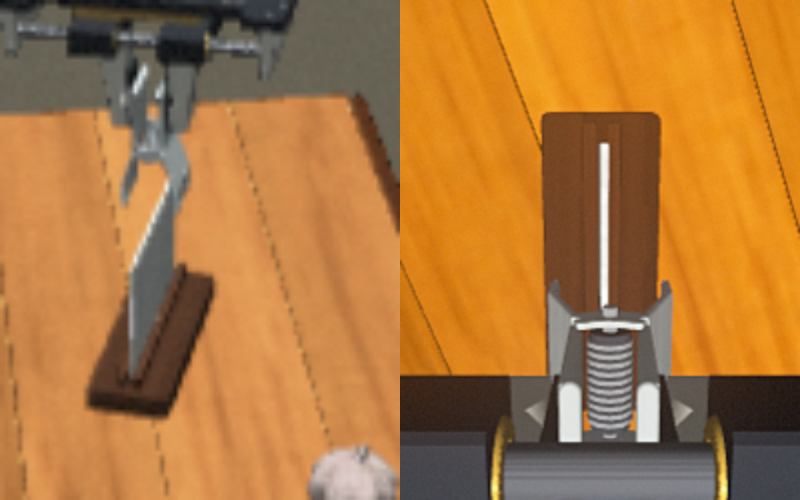

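The card edge (crop u≈603) lies midway between the open lips (549 and 668) and square to the clip. Lowering gently.

```bash

python3 -m inch '[{"x":0,"y":-0.05,"z":0.25,"yaw":0},{"x":0,"y":-0.05,"z":0.25,"yaw":0},{"x":0,"y":0,"z":0.25,"yaw":0},{"x":0,"y":0,"z":0.25,"yaw":0}]'
python3 -c "
from h import *
go((.4874,-.1795,.091),-110,(0,0,.07))"
```

```text
time_s: 9.73
tcp_pos: [0.4928, -0.1773, 0.1793]
eef_rot: [178.8, -2.0, -109.8]
contact_force: [-0.3, 0.4, -1.0]
gripper_width: 0.0217
t 9.73 tcp [ 0.4928 -0.1773  0.1793] rot [ 178.8   -2.  -109.8] F [-0.3  0.4 -1. ] w 0.0217
units [0.03 0.1  0.74] yaw units 0.04
```

```bash

python3 -m inch '[{"x":0.02,"y":0.06,"z":0.25,"yaw":0},{"x":0,"y":0.04,"z":0.25,"yaw":0},{"x":0,"y":0.02,"z":0.2,"yaw":0},{"x":0,"y":0,"z":0.05,"yaw":0}]'
python3 -c "
from h import *
go((.4874,-.1795,.091),-110,(0,0,.07))"
```

```text
time_s: 10.07
tcp_pos: [0.4877, -0.1773, 0.1568]
eef_rot: [178.7, -2.0, -109.9]
contact_force: [0.3, -1.1, -1.4]
gripper_width: 0.0217
t 10.07 tcp [ 0.4877 -0.1773  0.1568] rot [ 178.7   -2.  -109.9] F [ 0.3 -1.1 -1.4] w 0.0217
units [-0.01 -0.08 -0.17] yaw units 0.03
```

```bash

python3 -m inch '[{"x":0,"y":-0.06,"z":-0.12,"yaw":0},{"x":0,"y":0,"z":0,"yaw":0},{"x":0,"y":0,"z":0,"yaw":0}]'
python3 - <<'E'
from h import *
p=cap('wrist')[0]; q=cap('side')[0]
go((.4874,-.1795,.091),-110,(0,0,.07))
s=r.get_state();R=Ro.from_euler('xyz',s['eef_rot'],degrees=True).as_matrix()
for n in('side','wrist'):
    L=(cloud(n)-s['tcp_pos'])@R
    k=(np.abs(L[...,0])<.024)&(np.abs(L[...,1])<.026)&(np.abs(L[...,1])>.006)&(L[...,2]>.05)&(L[...,2]<.075);l=L[k]
    if len(l)>4: print(n,len(l),(l.min(0)*1000).round(1),(l.max(0)*1000).round(1))
o=np.zeros((500,800,3),np.uint8)
o[:,:400]=cv2.resize(q[110:212,310:392],(400,500));o[:,400:]=cv2.resize(p[50:300,220:420],(400,500))
cv2.imwrite('pics/8.png',o[:,:,::-1])
E
```

```text
time_s: 10.32
tcp_pos: [0.4891, -0.1779, 0.1595]
eef_rot: [178.6, -2.1, -109.9]
contact_force: [-0.6, -0.8, -1.3]
gripper_width: 0.0214
t 10.42 tcp [ 0.4893 -0.1779  0.1597] rot [ 178.6   -2.1 -109.9] F [ 0.3  0.6 -0.6] w 0.0217
units [-0.01 -0.02 -0.05] yaw units 0.04
side 41 [-22.3 -20.6  50. ] [22.2 20.4 69.5]
wrist 160 [ -8.3 -19.2  50. ] [20.5 20.9 69.1]
```

View pics/8.png

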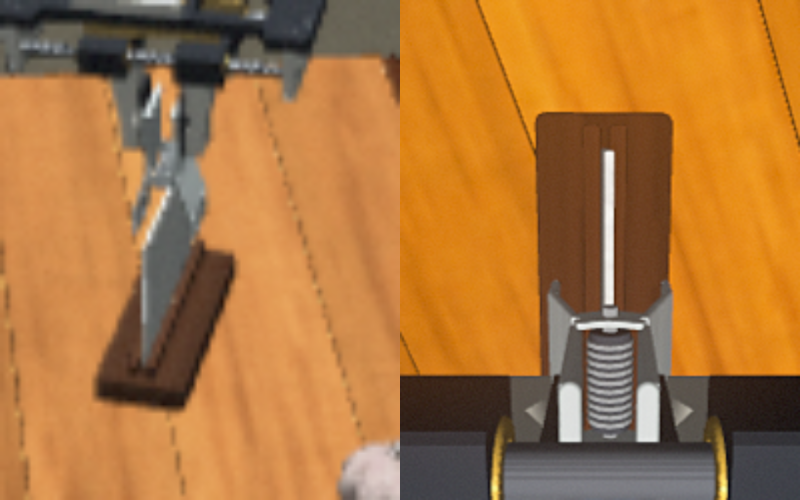

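The card edge (crop u≈609) is centred between the lips (552 and 668). The mouth is about 25 mm below the edge, the jaws gape, and there is no contact force beyond noise. Handing in.

```bash
python3 -c "
from h import *
print(r.close_job()); go((.4874,-.1795,.091),-110,(0,0,.07))"
```

```text
the job is handed in; nothing more can be done
None
the job is handed in; nothing more can be done
```

I squeezed the clip open by its wings, lifted it off its dark wooden rest and lowered it over the middle of the card's top edge. I handed the job in at about 10.4 s with the clip still held wide open there; no verdict was reported.

Last checks before handing in:
- **Position:** the mouth was about 25 mm below the card edge and within about 1 mm of the card's measured middle and plane. The clip was within about 0.2° of square to the card, and the tool leaned about 2.5° from vertical.
- **Opening:** the gripper read 21.7 mm over the wings, slightly under the stated 23 mm, so I take them as squeezed home. The last picture shows the card edge centred between the gaping lips.
- **Contact:** the force readings stayed within about 2 N, which is sensor noise, so they cannot confirm the 0.5 N limit. The picture shows clear space on both sides of the card.
- **Bystanders:** the path kept away from the timer, garlic and mug. I did not re-measure where they stand.
- **Disagreements:** while the fingers closed, the tool crept up about 8 mm, so the clip is held about 7 mm higher on the wings than planned. I allowed for that when placing it. The top and side cameras differed by about 3–4 mm on the clip and card positions, and a wrist-camera look settled both.

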